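Set the sprung tea lifter and stand it at the cup

TASK

Move the tea lifter from the scale onto the black rubber mat and let go (its steel fin is the place to hold it while the arm is folded back, its wooden post once the arm is down). There draw its sprung arm over and down until it hooks on the hair-trigger catch, and let go. Then lift the set lifter over to the black cup and stand it upright on the bare counter with the arm's hook over the middle of the cup, not touching the cup, which stays in its place, as does the glass tumbler; once hooked, the arm must stay hooked and never snap back.

Things in the scene. Friction and masses are not known exactly. Their poses are not given: they have to be found in the camera images.
- lifter: Tea lifter, loose, about 0.6 kg: white base 148 x 70 x 12 mm with walnut post, steel fin, hinge cheeks, brass catch. Origin at the underside, below the arm's hinge; x points along the hooked arm (front), z up. Base x = -60 to 88 mm, y +-35 mm. Cheeks x +-10, y +-16, top z = 90 mm. Centre of mass within 15 mm of the origin in x.
- lifting_fin (a point): Middle of the top edge of the upright steel fin on the base, at (35, 0, 66) mm in the lifter's frame: 10 mm thick (along y), 26 mm long (along x), standing from z = 12 to 66 mm. Free from above only while the arm is folded back; the hooked arm covers it. Turns with the lifter.
- grip_post (a point): Middle of the top of the walnut post, at (-38, 0, 81) mm in the lifter's frame: 40 mm along x, 36 mm along y, from z = 12 to 81 mm. Free from above only while the arm is down; the folded-back arm covers it. Turns with the lifter.
- lift_arm (a joint): Arm angle above level (rad); hinge along the lifter's y, 85 mm above its origin. 0 = level to the lifter's +x; 2.2 = folded back over the post (stop). Bottom stop -0.06. Its spring drives it up and back, 0.6 N m at level (6 N at the knob), 0.05 N m folded back. Bar 12 mm wide (y), 10 mm thick. The catch snaps in below about -0.01; hooked and let go, the arm rests at 0 to 0.02.
- knob (a point): Centre of the walnut roller knob on the arm, 100 mm from the hinge: a cylinder 22 mm in diameter and 24 mm long along the lifter's y axis, which spins freely on the arm about that axis; pinched by its ends (across y) from above, it lets the arm swing while the fingers keep pointing down.
- hook (a point): Point on the arm above its end hook, 143 mm from the hinge (the arm ends at 150 mm). With the arm hooked it is 85 mm above the lifter's underside, 55 mm in front of the base; the hook hangs 16 mm below it.
- catch (a joint): Angle of the brass catch (rad): 0 = upright (spring-held), positive = leaning forward, open. It stands at the lifter's x = 60 to 82, y = 19 to 53 mm (red trigger tab from y = 31), top z = 101 mm. Its nose hooks over a pin on the arm 65 mm from the hinge; the descending pin pushes it aside and it springs back. Leaning 0.05 or more frees the arm: 1 to 2 N on the red tab do it.
- mat: Black rubber mat, 150 mm (x) x 200 mm (y), 4 mm thick, fixed. Origin at the centre of its underside.
- scale: Black coffee scale, fixed, on which the lifter stands at first. Origin at the centre of its underside; 150 mm along its x, 130 mm along its y; the platform is 21 mm high.
- cup: Black cup on the counter, loose, 56 mm high, mouth about 82 mm across outside, narrower (52 mm) at the foot, handle along its own -y. Origin at the underside, 13.5 mm from the bowl's axis towards the handle.
- cup_mouth (a point): Centre of the cup's mouth, at rim height (56 mm).
- tumbler: Clear glass tumbler standing at the back of the working area, 63 mm wide, 72 mm high. Origin at the centre of its underside.

How it is judged (in metres and radians):
On the way, in this order (a step that is already met when the one before it is completed fails the run):
1. the lifter stands on the mat, let go, its arm still folded back (horizontal distance between lifter and mat below 0.06 m and height (world z) of lifter between 0.002 and 0.008 m and angle between lifter's own z axis and vertical below 0.05 rad and value of joint lift_arm above 1.8 rad and contact force between the fingers and lifter below 0.1 N), for 0.2 s.
2. the arm is hooked on the catch on the mat, let go (value of joint lift_arm below 0.04 rad and value of joint catch below 0.03 rad and horizontal distance between lifter and mat below 0.08 m and contact force between the fingers and lifter below 0.1 N and angle between lifter's own z axis and vertical below 0.05 rad), for 0.3 s.
3. the set lifter is lifted clear of the mat (value of joint lift_arm below 0.04 rad and height (world z) of lifter above 0.02 m and angle between lifter's own z axis and vertical below 0.5 rad), for 0.1 s.
At the end, for the whole second after the job is handed in: The lifter stands upright (within 0.04 rad) and still on the bare counter, arm hooked (angle under 0.04 rad, catch under 0.03 rad), the arm's hook point within 15 mm horizontally of the centre of the cup's mouth, not touching the upright cup (value of joint lift_arm below 0.04 rad and value of joint catch below 0.03 rad and horizontal distance between hook and cup_mouth below 0.015 m and height (world z) of lifter below 0.003 m and angle between lifter's own z axis and vertical below 0.04 rad and linear speed of lifter below 0.02 m/s and contact force between lifter and cup below 0.1 N and angle between cup's own z axis and vertical below 0.05 rad).
It fails at once if the arm snaps back (faster than 6 rad/s) (velocity of joint lift_arm above 6 rad/s).
It fails at once if the cup is shifted by more than 15 mm (distance of cup from where it was at the start of the episode above 0.015 m).
It fails at once if the tumbler is shifted by more than 20 mm (distance of tumbler from where it was at the start of the episode above 0.02 m).
It also fails if it takes over 72 s, if anything falls off the work surface, if the arm or the gripper's body presses on something with over 40 N, if the wrist force passes 120 N, or if a joint passes its speed limit or range.

ROBOT

A 7-joint arm with a two-finger parallel gripper is mounted at the origin on a cart in front of the work surface, level with it; the furniture and walls round the work are solid. World frame = base frame: x ahead of the robot, y to its left, z up, the work surface at z = 0. Lengths are in mm, angles in rad, forces in N, time in s.
With the tool pointing down it reaches from about 375 to 925 mm from the base axis. Payload 3.1 kg.
Tool frame: the origin (TCP) lies midway between the tips of the shut fingers; the grasp point (between the pads) lies 19 mm behind it (r.hold_point_z is the distance from the TCP to the grasp point, in mm); z points along the fingers, y is the line along which they close (so a half turn about z gives the same grasp; the last joint's range is limited). The gripper opens to 85 mm and grips with 20 to 120 N. Pads are 22 mm wide; open, the fingers measure 114 mm over their backs; the gripper's body (76 mm by 85 mm) begins 54 mm behind the grasp point. The pads swing forward as they close: fully open they stand 13 mm farther back than shut.
Start: joints at [-1.42, 0.383, 0.044, 1.598, -0.018, 1.161, -0.05], TCP at [160.033, 629.994, 231.269] pointing down, gripper open.
Joint ranges: [-2.61, 2.61], [-0.41, 2.15], [-1.48, 1.57], [0, 2.5], [-1.57, 4.71], [0.05, 1.97], [-2.85, 2.85]. Speed limits (rad/s): [2.79, 2.79, 3.14, 3.14, 3.14, 3.14, 3.14].

INTERFACE

Orientations are given as a unit quaternion [x, y, z, w].
In Python, from workcell import r gives the robot as it stands.
- The arm moves only by the shell command python3 -m jog 'ROWS' [FORCE]. ROWS is JSON, a list of rows, each a list of 3 entries, a list of its own where there are three numbers: the closure, from 0 (fully open) to 1 (shut), then the shift along the tool's x, y, z normalised to -1 to 1, where 1 is 0.2 m, then the turn about the tool's z normalised to -1 to 1, where 1 is 360 degrees. A call has 1 to 8 rows; each row is the pose to reach, as a shift and turn from the pose commanded when the call began, along the tool's axes at that moment, turning the shorter way round; what a row does not reach only later rows make up. A row lasts 1/8 s, in which the tool goes at most 62.5 mm and 10.7 degrees, less where a joint would pass 70% of its speed; a pose out of reach is approached as far as the arm can. A call with a number of a shift or a turn outside -1 to 1 is refused whole. A call with a gripper value outside its range is refused whole. The fingers move at their own pace and stop on an object; FORCE is the grip in N (left out, the last holds). Time passes only in rows, so rows that repeat a pose let the fingers close. It gives the time, the measured TCP pose, the force, the opening and the grip force at its end, in the units of the state.
- r.sense(): the state, without advancing time (a new reading comes with each control period).
- r.get_image(name): name is "scene" or "top" or "wrist"; returns the picture (480x640x3 uint8, red, green, blue); there is no depth.
- r.get_calibration(name): a dict with "fx", "fy", "cx", "cy" (pixels), "T" (4x4, takes a point from camera to world coordinates). Camera axes: x right, y up, looking along -z (the intrinsics and any distortion apply to the point x, -y, -z); pixel columns grow to the right and rows downward; lengths in mm; the calibration is good to about 2 mm. The wrist camera is an equidistant fisheye: a pixel r from the principal point sees the ray r / f radians off the axis. A picture is of the moment at which its call begins: read the wrist's pose just before it. get_calibration takes no time and is no camera call; for the wrist camera it gives the pose at the moment of the call.
- r.hand_in(): hands the job in; it is judged then, once.
The state is a dict: "time_s": time; "qpos": joint angles; "qd": joint speeds; "effort": joint torques, N m; "eef_pos": TCP position; "tool_rot": TCP orientation; "force": force on the tool from outside, world axes, zero at the start; "wrist_torque": the same for the moment, N m; "gripper_width": opening from 0.0 (shut) to 1.0 (fully open); "grip_force": force on a finger pad.
Only numpy, scipy, OpenCV 4.12 (cv2) and the standard library are available. Lean on these libraries where they do the work, as an engineer would, in place of code of your own. Each camera call takes 0.05 s, during which the arm holds its last target. There are 200 camera calls.

## Working session

There is one attempt and no reset: what is moved stays moved. The work goes in short steps, Python scripts to look and compute and a shell command to move; the robot and the scene stay as the last step left them, time stands still between calls to the robot, and variables do not carry over. Pictures are saved under pics/ and viewed, at most 10 in all, crops included, and the job is handed in when it is done.

```bash
ls; mkdir -p pics; python3 - <<'E'
from workcell import r
import cv2,numpy as np
a=r.get_image("top");b=r.get_image("scene")
np.save("top0.npy",a);np.save("scene0.npy",b)
cv2.imwrite("pics/top0.png",a[:,:,::-1]);cv2.imwrite("pics/scene0.png",b[:,:,::-1])
for n in("top","scene"):
  c=r.get_calibration(n);print(n,{k:(np.round(v,3).tolist() if k=="T" else v) for k,v in c.items()})
s=r.sense();print(s)
E
```

```text
pics
top {'fx': 619.345911084442, 'fy': 619.345911084442, 'cx': 320.88278326170206, 'cy': 241.89802316334735, 'T': [[0.01, 0.985, -0.172, 289.911], [-1.0, 0.01, -0.005, 17.644], [-0.003, 0.172, 0.985, 1503.821], [0.0, 0.0, 0.0, 1.0]]}
scene {'fx': 454.4670617887468, 'fy': 454.4670617887468, 'cx': 318.0019474927957, 'cy': 244.95713182541022, 'T': [[0.663, 0.564, -0.492, -119.188], [-0.748, 0.501, -0.434, -552.489], [0.001, 0.656, 0.755, 1057.427], [0.0, 0.0, 0.0, 1.0]]}
{'time_s': 0.1, 'qpos': array([-1.41978558,  0.38376655,  0.04382637,  1.59941942, -0.01791331,
        1.1612083 , -0.04989378]), 'qd': array([-0.00086736, -0.00071623,  0.00107613, -0.00554527,  0.00037518,
       -0.00149175, -0.00188955]), 'effort': array([ 3.17380851e-03, -4.34726608e+01,  1.02934644e+00, -2.50453591e+01,
        1.07906089e-02,  5.44844006e-03,  1.31718969e-05]), 'eef_pos': array([159.84316698, 629.1534708 , 230.00287212]), 'tool_rot': array([ 1.24039861e-01,  9.92276505e-01, -1.20100282e-03, -9.43490543e-05]), 'force': array([ 1.39907122,  0.91365047, -0.0306462 ]), 'wrist_torque': array([ 0.01656355, -0.01138303,  0.01415604]), 'grip_force': 0.0, 'gripper_width': 1.000182998044538}
```

View pics/top0.png

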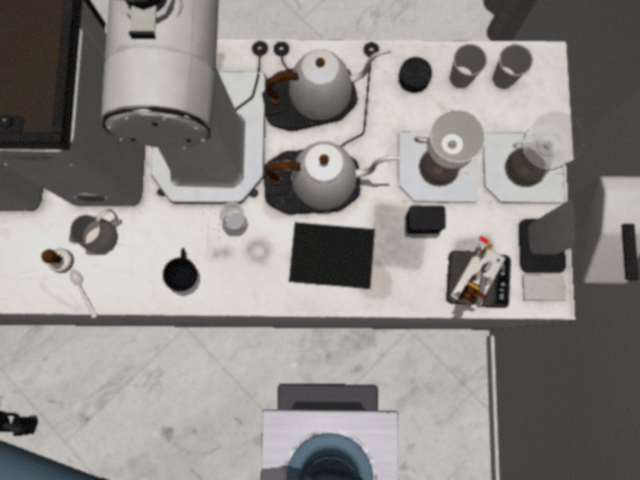

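View pics/scene0.png

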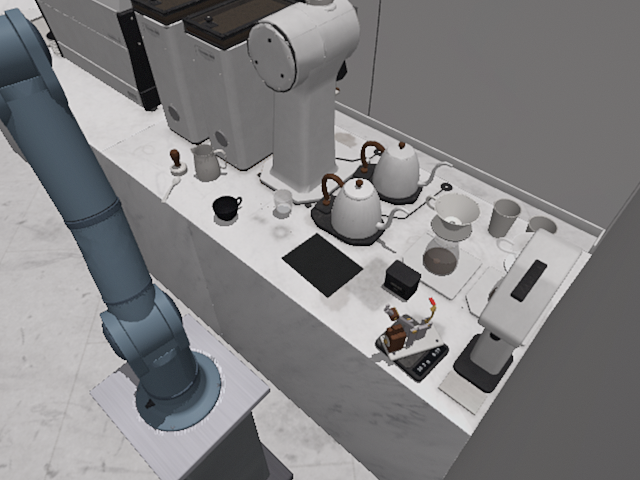

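Top shows the lifter on the scale near (478,275), mat (332,255), cup (180,275), tumbler (233,218). The scene view shows the same layout: lifter (410,330), mat (322,263), cup (227,208). Next: measure.

```bash
cat > h.py <<'E'
import numpy as np,cv2
from workcell import r
def ray(cam,u,v):
    c=r.get_calibration(cam);T=np.array(c["T"])
    d=np.array([(u-c["cx"])/c["fx"],-(v-c["cy"])/c["fy"],-1])
    return T[:3,3],T[:3,:3]@d
def plane(cam,u,v,z):
    o,d=ray(cam,u,v);return o+d*(z-o[2])/d[2]
def proj(cam,p):
    c=r.get_calibration(cam);T=np.array(c["T"]);q=T[:3,:3].T@(np.array(p)-T[:3,3])
    return c["cx"]+c["fx"]*q[0]/-q[2],c["cy"]-c["fy"]*q[1]/-q[2]
def tri(u1,v1,u2,v2):
    o1,d1=ray("top",u1,v1);o2,d2=ray("scene",u2,v2)
    d1=d1/np.linalg.norm(d1);d2=d2/np.linalg.norm(d2)
    t=np.linalg.lstsq(np.c_[d1,-d2],o2-o1,rcond=None)[0]
    a=o1+d1*t[0];b=o2+d2*t[1];return (a+b)/2,np.linalg.norm(a-b)
E
python3 - <<'E'
from h import *
a=np.load("top0.npy")[:,:,::-1];b=np.load("scene0.npy")[:,:,::-1]
def crop(im,x,y,w,h,s):return cv2.resize(im[y:y+h,x:x+w],None,fx=s,fy=s,interpolation=cv2.INTER_CUBIC)
A=crop(a,430,225,100,100,4);B=crop(b,360,280,100,100,4)
C=np.hstack([A,B]);
for i in range(0,800,80):
  cv2.putText(C,str((430 if i<400 else 360)+(i%400)//4),(i,10),0,.35,(0,0,255),1)
for i in range(40,400,80):
  cv2.putText(C,str(225+i//4),(0,i),0,.35,(0,0,255),1);cv2.putText(C,str(280+i//4),(400,i),0,.35,(0,0,255),1)
cv2.imwrite("pics/lift0.png",C)
# mat
for nm,(x0,x1,y0,y1) in dict(mat=(285,380,218,292),cup=(160,200,240,297),tum=(218,248,202,236)).items():
  g=cv2.cvtColor(a[y0:y1,x0:x1],cv2.COLOR_BGR2GRAY);m=(g<70).astype(np.uint8)
  cs,_=cv2.findContours(m,cv2.RETR_EXTERNAL,cv2.CHAIN_APPROX_NONE)
  if not cs: continue
  c=max(cs,key=cv2.contourArea)+np.array([x0,y0]);rc=cv2.minAreaRect(c);print(nm,rc,cv2.boundingRect(c),cv2.contourArea(c))
  if nm=="mat": print(plane("top",*rc[0],4), [plane("top",*p,4).round() for p in cv2.boxPoints(rc)])
E
```

```text
mat ((331.779541015625, 255.28517150878906), (79.48265838623047, 57.95520782470703), 4.969740867614746) (290, 224, 84, 64) 4443.0
[518.32975987  -2.35684101   4.        ] [array([455., 100.,   4.]), array([598.,  90.,   4.]), array([ 583., -106.,    4.]), array([440., -93.,   4.])]
cup ((181.0534210205078, 273.5575256347656), (33.23741912841797, 34.912376403808594), 47.121097564697266) (164, 250, 34, 41) 834.0
```

View pics/lift0.png

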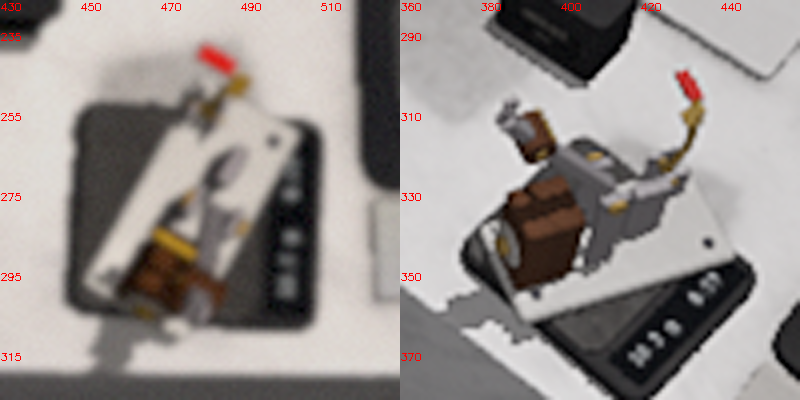

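The crop shows the base (yaw front toward +x,−y), base corners front-right top px (505,256), back-left (451,296); red tab top (484.2,239.8) / scene (432,301); fin top about top px (486,264).

```bash
python3 - <<'E'
from h import *
P=lambda u,v,z:plane("top",u,v,z).round(1)
fr=P(505,256.5,33);bl=P(451.2,296,33);print("FR",fr,"BL",bl)
le=P(478,253,33);print("left edge dir",np.arctan2(*(le-bl)[1::-1]))
print("FRscene",plane("scene",444.5,344.5,33),"BRscene",plane("scene",391,360,33))
print("tab",tri(484.2,239.8,432,301), P(486,264,87))
# model from diag
d=fr-bl; yaw=np.arctan2(d[1],d[0])-np.arctan2(-70,148);print("diag",np.hypot(*d[:2]),np.hypot(148,70),yaw)
for yaw in(yaw,):
  c,s=np.cos(yaw),np.sin(yaw);R=np.array([[c,-s],[s,c]]);o=(fr+bl)[:2]/2-R@[14,0];print("origin",o)
  for n,q in dict(tab=(71,42,94),fin=(35,0,66),finf=(48,0,66),finb=(22,0,66),FL=(88,35,12),BR=(-60,-35,12),FR=(88,-35,12),post=(-38,0,81)).items():
    w=np.r_[o+R@q[:2],q[2]+21];print(n,w.round(),np.round(proj("top",w),1),np.round(proj("scene",w),1))
# cup: dark mask outline, bowl circle at rim height
a=np.load("top0.npy");g=a[235:300,155:205].mean(2);m=(g<75).astype(np.uint8)
m=cv2.morphologyEx(m,cv2.MORPH_OPEN,np.ones((9,9)));cs,_=cv2.findContours(m,0,cv2.CHAIN_APPROX_NONE);c=max(cs,key=cv2.contourArea);(x,y),rad=cv2.minEnclosingCircle(c);print("cup",x+155,y+235,rad,cv2.boundingRect(c),P(x+155,y+235,56),P(x+155+rad,y+235,56))
g=a[200:240,215:250].mean(2);print(P(233,219,36))
b=np.load("scene0.npy");g=b[185:230,205:250].mean(2);m=(g<75).astype(np.uint8);ys,xs=np.nonzero(m);print("scene cup bb",xs.min()+205,xs.max()+205,ys.min()+185,ys.max()+185,)
cv2.imwrite("pics/cup0.png",cv2.resize(np.hstack([a[235:300,150:215,::-1],b[180:245,195:260,::-1]]),None,fx=6,fy=6,interpolation=cv2.INTER_CUBIC))
E
```

```text
FR [ 515.1 -417.5   33. ] BL [ 419.1 -286.1   33. ]
left edge dir -0.572066803378161
FRscene [ 511.10418462 -420.0638173    33.        ] BRscene [ 387.38087279 -344.30127867   33.        ]
tab (array([ 539.34456209, -345.66630172,  122.23182727]), np.float64(0.27471536694344023)) [ 488.9 -357.    87. ]
diag 162.73278710819156 163.7192719260625 -0.498038268882335
origin [ 454.80070073 -345.11215749]
tab [ 537. -342.  115.] [481.9 241.2] [429.7 302.4]
fin [ 486. -362.   87.] [488.2 265.5] [423.  326.5]
finf [ 497. -368.   87.] [490.7 260.6] [427.7 324.9]
finb [ 474. -356.   87.] [485.6 270.4] [418.3 328.1]
FL [ 549. -356.   33.] [479.1 242.4] [430.9 320.3]
BR [ 385. -347.   33.] [477.5 310.5] [391.5 361.3]
FR [ 515. -418.   33.] [505.2 256.4] [444.6 342.8]
post [ 421. -327.  102.] [475.5 292.5] [396.9 332.3]
cup 180.15838432312012 274.43167877197266 16.791852951049805 (9, 24, 33, 32) [461.3 354.7  56. ] [461.7 315.2  56. ]
[599.9 238.   36. ]
scene cup bb 213 241 196 220
```

View pics/cup0.png

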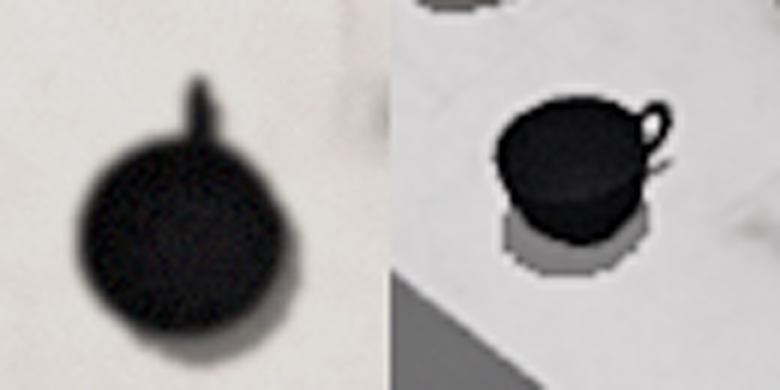

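Top crop: cup bowl centred at (180.5,274.3), handle pointing to +x. Now I'll travel to above the lifter.

```bash
cat > go.py <<'E'
import sys
from h import *
def yawof(s):
    x,y,z,w=s["tool_rot"];from scipy.spatial.transform import Rotation as R
    return R.from_quat(s["tool_rot"]).as_matrix()
def plan(x,y,z,yaw):
    s=r.sense();M=yawof(s);d=M.T@(np.array([x,y,z])-s["eef_pos"])
    cur=np.arctan2(M[1,1],M[0,1])-np.pi/2
    t=-((yaw-cur+np.pi)%(2*np.pi)-np.pi)/(2*np.pi)
    print("t",round(s["time_s"],2),"pos",s["eef_pos"].round(1),"yaw",round(cur,3),"F",s["force"].round(1),"w",round(s["gripper_width"],3),"| shift",(d/200).round(4),"turn",round(t,4))
if __name__=="__main__":
    a=list(map(float,sys.argv[1:]))
    while a: plan(*a[:4]);a=a[4:]
E
python3 go.py 450 450 330 -.4  450 0 330 -.54  400 -280 330 -.54
```

```text
t 0.1 pos [159.8 629.2 230. ] yaw -0.249 F [ 1.4  0.9 -0. ] w 1.0 | shift [-1.6267 -0.5123 -0.4986] turn 0.0241
t 0.1 pos [159.8 629.2 230. ] yaw -0.249 F [ 1.4  0.9 -0. ] w 1.0 | shift [-2.1806 -2.693  -0.4933] turn 0.0464
t 0.1 pos [159.8 629.2 230. ] yaw -0.249 F [ 1.4  0.9 -0. ] w 1.0 | shift [-2.2829 -4.1115 -0.4898] turn 0.0464
```

```bash
python3 -m jog '[[0,[-1,-0.3,-0.5],0],[0,[-1,-0.3,-0.5],0],[0,[-1,-0.3,-0.5],0],[0,[-1,-0.3,-0.5],0],[0,[-1,-0.3,-0.5],0]]'
python3 -m jog '[[0,[-0.6,-1,0],0],[0,[-0.6,-1,0],0],[0,[-0.6,-1,0],0],[0,[-0.6,-1,0],0],[0,[-0.6,-1,0],0]]'
python3 -m jog '[[0,[-0.3,-1,0],0],[0,[-0.3,-1,0],0],[0,[-0.3,-1,0],0],[0,[-0.3,-1,0],0],[0,[-0.3,-1,0],0]]'
python3 go.py 400 -280 330 -.54
```

```text
time_s: 0.72
eef_pos: [345.3, 519.6, 333.4]
tool_rot: [0.129, 0.992, 0.001, 0.002]
force: [0.4, -0.1, -0.2]
gripper_width: 0.999
grip_force: 0.0
time_s: 1.35
eef_pos: [407.0, 295.2, 330.5]
tool_rot: [0.127, 0.992, -0.001, -0.0]
force: [-0.5, 0.0, -0.6]
gripper_width: 1.002
grip_force: 0.0
time_s: 1.98
eef_pos: [414.7, 90.8, 330.9]
tool_rot: [0.125, 0.992, 0.0, -0.0]
force: [-0.9, 1.2, -0.3]
gripper_width: 0.999
grip_force: 0.0
t 1.98 pos [414.7  90.8 330.9] yaw -0.25 F [-0.9  1.2 -0.3] w 0.999 | shift [-0.3873 -1.8145  0.0032] turn 0.0462
```

```bash
python3 -m jog '[[0,[-0.3,-1,0],0],[0,[-0.3,-1,0],0],[0,[-0.3,-1,0],0],[0,[-0.3,-1,0],0],[0,[-0.3,-1,0],0]]'
python3 -m jog '[[0,[-0.3,-1,0],0.046],[0,[-0.3,-1,0],0.046],[0,[-0.3,-1,0],0.046],[0,[-0.3,-1,0],0.046],[0,[-0.3,-1,0],0.046]]'
python3 go.py 485 -363 330 -.54
python3 - <<'E'
from h import *
import pickle
c=r.get_calibration("wrist");im=r.get_image("wrist")
pickle.dump((c,im),open("w1.pkl","wb"));cv2.imwrite("pics/w1.png",im[:,:,::-1]);print({k:np.round(v,3).tolist() for k,v in c.items()})
E
```

```text
time_s: 2.6
eef_pos: [424.8, -116.9, 331.4]
tool_rot: [0.124, 0.992, -0.0, 0.0]
force: [0.5, 0.6, -0.5]
gripper_width: 1.002
grip_force: 0.0
time_s: 3.22
eef_pos: [434.7, -324.9, 330.3]
tool_rot: [0.265, 0.964, -0.001, -0.001]
force: [0.7, 0.0, -0.1]
gripper_width: 1.006
grip_force: 0.0
t 3.23 pos [ 434.7 -324.9  330.3] yaw -0.536 F [ 0.7  0.  -0.1] w 1.006 | shift [-0.3136 -0.035   0.0009] turn 0.0006
{'fx': 371.648, 'fy': 371.648, 'cx': 323.072, 'cy': 236.642, 'T': [[0.512, -0.819, -0.26, 367.386], [0.859, 0.487, 0.157, -285.012], [-0.002, -0.304, 0.953, 472.094], [0.0, 0.0, 0.0, 1.0]]}
```

View pics/w1.png

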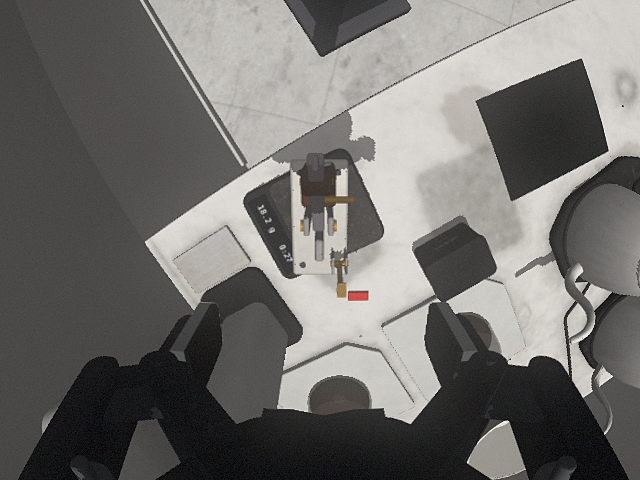

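The wrist view shows the lifter lined up with the image: base from about (292–348, 160–274), fin top about (319,240–262), red tab (358,296), knob/arm over the post (320,185).

```bash
cat >> h.py <<'E'
def wray(c,u,v):
    T=np.array(c["T"]);a=np.array([u-c["cx"],-(v-c["cy"])])/c["fx"];th=np.hypot(*a)
    d=np.array([*(a/max(th,1e-9)*np.sin(th)),-np.cos(th)]);return T[:3,3],T[:3,:3]@d
def wplane(c,u,v,z):
    o,d=wray(c,u,v);return o+d*(z-o[2])/d[2]
E
python3 - <<'E'
from h import *
import pickle
c,im=pickle.load(open("w1.pkl","rb"))
g=im.mean(2)
L=[];Rr=[]
for v in range(225,264,3):
  row=g[v];w=np.nonzero(row[285:360]>150)[0]+285
  # left edge: first white preceded by dark
  l=next(u for u in range(280,330) if row[u]>150); 
  rr=next((u for u in range(365,325,-1) if row[u]>150),0)
  L.append((l,v));Rr.append((rr,v))
print(L,Rr)
for E_ in(L,Rr):
  P=np.array([wplane(c,u,v,33)[:2] for u,v in E_]);vx,vy,x0,y0=cv2.fitLine(P.astype(np.float32),cv2.DIST_HUBER,0,.01,.01).ravel();print("yaw",np.arctan2(-vy*-np.sign(vx),abs(vx)) if 0 else np.arctan(vy/vx),x0,y0)
col=g[262:285,300:330].mean(1);print(col.astype(int))
cv2.imwrite("pics/w1c.png",cv2.resize(im[145:305,265:385,::-1],None,fx=5,fy=3.75*1.333,interpolation=cv2.INTER_CUBIC)[:800:,:])
for n,p in dict(tab=(358,296,122),fin=(319,246,87),finlo=(319,260,87),finhi=(319,233,87)).items(): print(n,wplane(c,*p).round(1))
E
python3 - <<'E'
import cv2
im=cv2.imread("pics/w1c.png");cv2.imwrite("pics/w1d.png",cv2.resize(im,(450,600)))
E
```

```text
[(292, 225), (293, 228), (293, 231), (293, 234), (293, 237), (293, 240), (293, 243), (281, 246), (293, 249), (293, 252), (284, 255), (291, 258), (294, 261)] [(346, 225), (346, 228), (346, 231), (346, 234), (346, 237), (346, 240), (346, 243), (346, 246), (365, 249), (365, 252), (365, 255), (365, 258), (365, 261)]
yaw -0.5593769 474.80606 -394.06488
yaw 0.12115189 516.34564 -328.95935
[188 177 177 177 177 184 196 196 197 197 195 181 163 191 194 194 196 198
 200 200 202 202 205]
tab [ 538.2 -344.7  122. ]
fin [ 479.4 -357.8   87. ]
finlo [ 493.5 -366.3   87. ]
finhi [ 466.6 -350.2   87. ]
```

View pics/w1d.png

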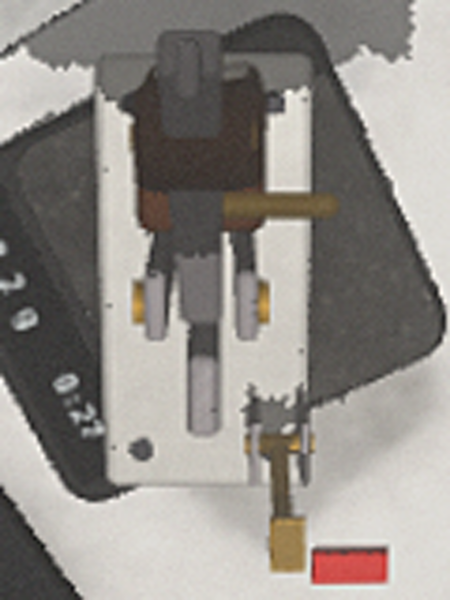

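The crop shows the fin top as the light strip at image u≈319.4, v≈240–260; base front edge v≈274; base edges u≈293 and 346 at v=240.

```bash
python3 - <<'E'
from h import *
import pickle
c,im=pickle.load(open("w1.pkl","rb"))
a=wplane(c,293,235,33)[:2];b=wplane(c,346.3,235,33)[:2];print(a,b,np.linalg.norm(a-b))
p=[wplane(c,*q,33)[:2] for q in((291.5,165),(294.2,270),(346.3,215),(346.3,246))]
for i in(0,2): d=p[i+1]-p[i];print("yaw",np.arctan2(d[1],d[0]))
f=wplane(c,320,274,33)[:2];yaw=-.55;u=np.array([np.cos(yaw),np.sin(yaw)])
print("front",f,"fin from front",f-53*u,"edge-mid fin",np.array(a+b)/2)
for v in(239.7,250,260): print(wplane(c,319.4,v,87))
E
python3 go.py 485.5 -361 160 -.55 485.5 -361 57 -.55
```

```text
[ 466.26827805 -388.37627451] [ 500.06986882 -331.54503461] 66.12365210033862
yaw -0.5343995609371168
yaw -0.5188141436910638
front [ 528.47671392 -386.57848506] fin from front [ 483.29291425 -358.87606193] edge-mid fin [ 483.16907344 -359.96065456]
[ 473.41289489 -353.72096701   87.        ]
[ 483.64515323 -359.85874884   87.        ]
[ 493.77487848 -365.93735884   87.        ]
t 3.27 pos [ 434.8 -323.6  330.2] yaw -0.534 F [-0.6 -0.1  0.1] w 1.002 | shift [-0.3151 -0.0316  0.8503] turn 0.0025
t 3.27 pos [ 434.8 -323.6  330.2] yaw -0.534 F [-0.6 -0.1  0.1] w 1.002 | shift [-0.3163 -0.0313  1.3653] turn 0.0025
```

```bash
python3 -c "
from workcell import r;print(r.sense()['qpos'].round(3))"
```

```text
[-0.415  0.158  1.096  1.77  -0.145  1.304  1.752]
```

```bash
python3 -m jog '[[0.2,[-0.32,-0.03,0],0.03],[0.2,[-0.32,-0.03,0],0.06],[0.2,[-0.32,-0.03,0],0.09],[0.2,[-0.32,-0.03,0],0.12],[0.2,[-0.32,-0.03,0],0.15],[0.2,[-0.32,-0.03,0],0.18],[0.2,[-0.32,-0.03,0],0.21],[0.2,[-0.32,-0.03,0],0.24]]'
python3 -m jog '[[0.2,[0,0,0],0.03],[0.2,[0,0,0],0.06],[0.2,[0,0,0],0.09],[0.2,[0,0,0],0.12],[0.2,[0,0,0],0.15],[0.2,[0,0,0],0.18],[0.2,[0,0,0],0.21],[0.2,[0,0,0],0.24]]'
python3 go.py 486 -361 140 2.612
python3 -c "
from workcell import r;print(r.sense()['qpos'].round(3))"
```

```text
time_s: 4.28
eef_pos: [487.3, -360.1, 329.6]
tool_rot: [0.852, 0.524, 0.001, -0.002]
force: [0.5, 0.6, -0.1]
gripper_width: 0.799
grip_force: 0.0
time_s: 5.28
eef_pos: [487.2, -360.4, 329.2]
tool_rot: [0.98, -0.197, -0.001, -0.003]
force: [1.0, 0.3, -0.8]
gripper_width: 0.8
grip_force: 0.0
t 5.28 pos [ 487.2 -360.4  329.2] yaw -3.538 F [ 1.   0.3 -0.8] w 0.8 | shift [-0.0022  0.0101  0.9459] turn 0.0211
[-0.413  0.723  1.546  1.626 -0.726  1.519 -0.792]
```

```bash
python3 -m jog '[[0.5,[0,0.01,0.2],0.021],[0.5,[0,0.01,0.45],0.021],[0.5,[0,0.01,0.7],0.021],[0.5,[0,0.01,0.9],0.021],[0.5,[0,0.01,0.9],0.021]]'
python3 go.py 486 -361 57 2.612
python3 -c "
from workcell import r;print(r.sense()['qpos'].round(3))
from h import *
im=r.get_image('wrist');cv2.imwrite('pics/w2.png',im[:,:,::-1])"
```

```text
time_s: 5.9
eef_pos: [484.4, -360.3, 146.3]
tool_rot: [0.966, -0.259, -0.004, -0.004]
force: [0.0, 0.4, 0.9]
gripper_width: 0.499
grip_force: 0.0
t 5.9 pos [ 484.4 -360.3  146.3] yaw -3.665 F [0.  0.4 0.9] w 0.499 | shift [0.0129 0.0018 0.4464] turn 0.0009
[-0.343  0.884  1.363  1.819 -0.918  1.266 -0.802]
```

View pics/w2.png

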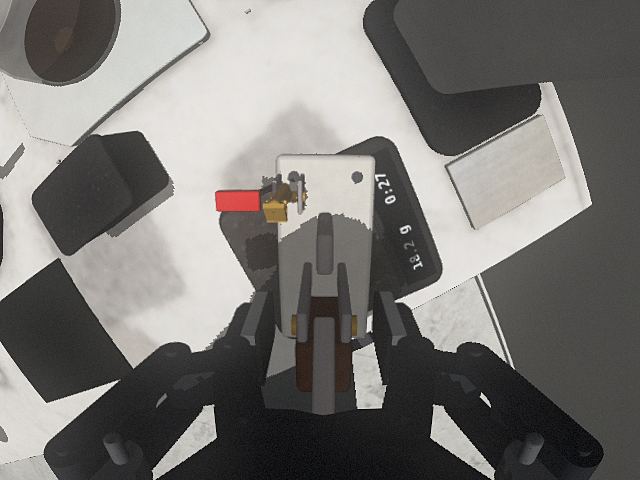

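The wrist view shows the fin (324,215–272) centred between the fingers (inner faces about 272 and 373) and square to them; catch/tab (240,203) ahead, clear. Descend and grip.

```bash
python3 -m jog '[[0.5,[0.01,0,0.15],0],[0.5,[0.01,0,0.3],0],[0.5,[0.01,0,0.4],0],[0.5,[0.01,0,0.44],0],[0.5,[0.01,0,0.44],0]]' 
python3 -m jog '[[1,[0,0,0],0],[1,[0,0,0],0],[1,[0,0,0],0],[1,[0,0,0],0],[1,[0,0,0],0],[1,[0,0,0],0]]' 100
python3 go.py 486 -361 57 2.612
```

```text
time_s: 6.58
eef_pos: [486.2, -367.5, 63.8]
tool_rot: [0.965, -0.261, 0.0, 0.0]
force: [0.2, 0.7, 0.6]
gripper_width: 0.501
grip_force: 0.0
time_s: 7.32
eef_pos: [487.2, -367.5, 64.7]
tool_rot: [0.965, -0.261, 0.001, -0.0]
force: [1.5, 3.5, 5.6]
gripper_width: 0.094
grip_force: 99.1
t 7.33 pos [ 487.2 -367.5   64.7] yaw -3.669 F [1.5 3.5 5.6] w 0.094 | shift [-0.0215 -0.025   0.0386] turn 0.0004
```

```bash
python3 -m jog '[[1,[0,0,-0.05],0],[1,[0,0,-0.1],0],[1,[0,0,-0.2],0],[1,[0,0,-0.3],0],[1,[0,0,-0.3],0]]' 
python3 go.py 486 -361 130 2.612
python3 -c "
from workcell import r;print(r.sense()['qpos'].round(3))
from h import *
im=r.get_image('wrist');cv2.imwrite('pics/w3.png',im[:,:,::-1])"
```

```text
time_s: 7.95
eef_pos: [486.7, -369.1, 126.1]
tool_rot: [0.965, -0.261, 0.002, 0.001]
force: [0.1, 0.1, -6.0]
gripper_width: 0.09
grip_force: 97.7
t 7.95 pos [ 486.7 -369.1  126.1] yaw -3.67 F [ 0.1  0.1 -6. ] w 0.09 | shift [-0.0235 -0.0331 -0.0194] turn 0.0002
[-0.321  0.906  1.335  1.826 -0.95   1.226 -0.786]
```

View pics/w3.png

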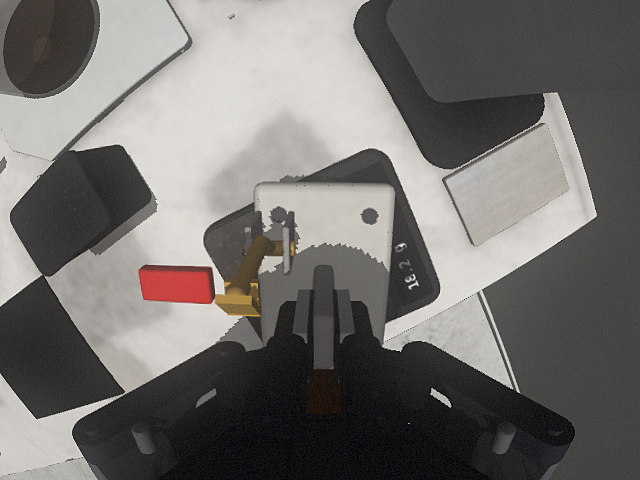

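Lifter held level (6 N), base seen square, catch upright. Carry it to the mat, turning so it lies along the mat's long side.

```bash
python3 -m jog '[[1,[0,0,-0.2],-0.02],[1,[0,0,-0.4],-0.04],[1,[0,0,-0.4],-0.06],[1,[0,0,-0.4],-0.08],[1,[0,0,-0.4],-0.10],[1,[0,0,-0.4],-0.12]]' 
python3 go.py 519.5 20 205 -1.64
```

```text
time_s: 8.75
eef_pos: [484.9, -366.6, 202.2]
tool_rot: [0.993, 0.114, -0.001, -0.001]
force: [-0.1, 0.6, -5.7]
gripper_width: 0.094
grip_force: 98.7
t 8.75 pos [ 484.9 -366.6  202.2] yaw -2.912 F [-0.1  0.6 -5.7] w 0.094 | shift [ 0.6076 -1.8433 -0.0103] turn -0.2025
```

```bash
python3 -m jog '[[1,[0.08,-0.25,0],0],[1,[0.15,-0.45,0],0],[1,[0.22,-0.68,0],0],[1,[0.3,-0.92,0],0],[1,[0.3,-0.92,0],0]]' 
python3 -m jog '[[1,[0.08,-0.25,0],-0.025],[1,[0.15,-0.45,0],-0.05],[1,[0.22,-0.68,0],-0.075],[1,[0.3,-0.92,0],-0.1],[1,[0.3,-0.92,0],-0.125],[1,[0.3,-0.92,0],-0.15],[1,[0.3,-0.92,0],-0.175],[1,[0.3,-0.92,0],-0.202]]' 
python3 go.py 519.5 20 49 -1.64;python3 -c "
from workcell import r;print(r.sense()['qpos'].round(3))"
```

```text
time_s: 9.38
eef_pos: [504.3, -167.4, 201.3]
tool_rot: [0.993, 0.118, -0.001, -0.003]
force: [1.2, 0.0, -5.1]
gripper_width: 0.094
grip_force: 99.0
time_s: 10.38
eef_pos: [519.0, 17.0, 202.6]
tool_rot: [0.732, 0.681, -0.001, -0.001]
force: [-0.1, -0.2, -6.3]
gripper_width: 0.094
grip_force: 99.2
t 10.38 pos [519.   17.  202.6] yaw -1.643 F [-0.1 -0.2 -6.3] w 0.094 | shift [0.015  0.003  0.7681] turn -0.0005
[-1.193  0.423  1.32   1.977 -0.463  1.101  0.254]
```

```bash
python3 -m jog '[[1,[0.015,0,0.2],0],[1,[0.015,0,0.4],0],[1,[0.015,0,0.6],0],[1,[0.015,0,0.7],0],[1,[0.015,0,0.73],0],[1,[0.015,0,0.75],0],[1,[0.015,0,0.76],0],[1,[0.015,0,0.765],0]]' 
python3 go.py 519.5 20 48 -1.64
```

```text
time_s: 11.38
eef_pos: [521.2, 21.2, 50.9]
tool_rot: [0.733, 0.68, 0.001, 0.0]
force: [-0.1, -0.3, -6.5]
gripper_width: 0.091
grip_force: 99.0
t 11.38 pos [521.2  21.2  50.9] yaw -1.646 F [-0.1 -0.3 -6.5] w 0.091 | shift [-0.0067 -0.0081  0.0147] turn -0.001
```

```bash
python3 -m jog '[[1,[0,0,0.008],0],[1,[0,0,0.016],0],[1,[0,0,0.018],0],[1,[0,0,0.018],0]]' 
python3 go.py 519.5 20 48 -1.64
```

```text
time_s: 11.88
eef_pos: [521.0, 21.4, 47.7]
tool_rot: [0.733, 0.68, 0.001, -0.001]
force: [-3.7, 1.8, 6.6]
gripper_width: 0.087
grip_force: 100.9
t 11.88 pos [521.   21.4  47.7] yaw -1.646 F [-3.7  1.8  6.6] w 0.087 | shift [-0.0074 -0.0067 -0.0016] turn -0.001
```

```bash
python3 -m jog '[[0.8,[0,0,-0.003],0],[0.6,[0,0,-0.003],0],[0.5,[0,0,-0.003],0],[0.5,[0,0,-0.003],0],[0.5,[0,0,-0.003],0]]' 
python3 -m jog '[[0.5,[0,0,-0.2],0],[0.5,[0,0,-0.5],0],[0.5,[0,0,-0.8],0],[0.5,[0,0,-1],0],[0.5,[0,0,-1],0]]' 
python3 -m jog '[[0.5,[-0.3,0,-0.5],0],[0.5,[-0.6,0,-0.5],0],[0.5,[-0.6,0,-0.5],0],[0.5,[-0.6,0,-0.5],0],[0.5,[-0.6,0,-0.5],0]]' 
python3 go.py 519.5 -75 160 -1.64
python3 - <<'E'
from h import *
import pickle
c=r.get_calibration("wrist");im=r.get_image("wrist")
pickle.dump((c,im),open("w4.pkl","wb"));cv2.imwrite("pics/w4.png",im[:,:,::-1])
t=r.get_image("top");np.save("top1.npy",t)
m=np.hstack([cv2.resize(t[200:300,280:390,::-1],(440,400)),cv2.resize(im[:,:,::-1],(0,0),fx=.5,fy=.5)[:,:320].copy() if 0 else np.zeros((400,1,3),np.uint8)])
E
```

```text
time_s: 12.5
eef_pos: [520.6, 21.0, 47.3]
tool_rot: [0.733, 0.68, -0.0, 0.0]
force: [-0.1, -0.7, -0.7]
gripper_width: 0.498
grip_force: 0.0
time_s: 13.12
eef_pos: [523.1, 20.9, 250.4]
tool_rot: [0.733, 0.68, 0.003, 0.002]
force: [0.4, 0.2, 0.2]
gripper_width: 0.499
grip_force: 0.0
time_s: 13.75
eef_pos: [510.9, -97.1, 345.9]
tool_rot: [0.733, 0.68, -0.0, -0.001]
force: [0.4, 0.7, 0.1]
gripper_width: 0.501
grip_force: 0.0
t 13.75 pos [510.9 -97.1 345.9] yaw -1.646 F [0.4 0.7 0.1] w 0.501 | shift [0.1126 0.0368 0.9294] turn -0.0009
```

View pics/w4.png

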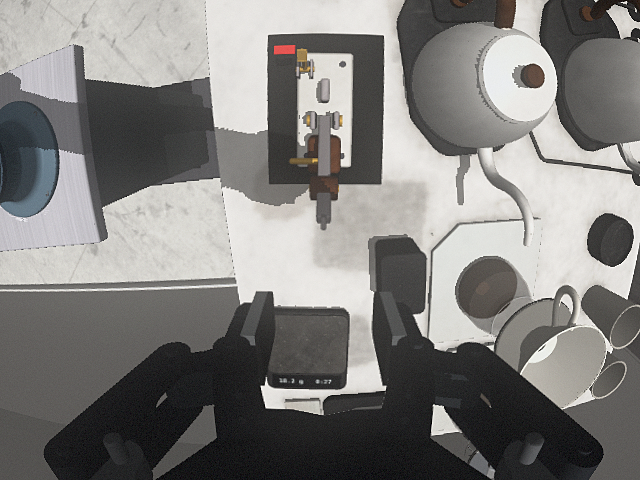

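The lifter stands on the mat, base (297–352, 53–170), fin top (324,90), arm folded with tip at (323,225) and knob about (324,183).

```bash
python3 - <<'E'
from h import *
import pickle
c,im=pickle.load(open("w4.pkl","rb"))
W=lambda u,v,z:wplane(c,u,v,z).round(1)
print("fin",W(324,80,70),W(324,90,70),"FL",W(299,53,16),"FR",W(353,53,16),"tab",W(285,49,103),"BR",W(352,167,16))
print("knob",W(324,183,170),"tip",W(323,225,208),"cheeks",W(308,118,94),W(340,118,94))
cr=im[30:240,240:400,::-1];cv2.imwrite("pics/w4c.png",cv2.resize(cr,None,fx=2.8,fy=2.8,interpolation=cv2.INTER_CUBIC))
E
```

```text
fin [520.   27.3  70. ] [519.2  16.   70. ] FL [492.1  70.9  16. ] FR [559.  66.  16.] tab [482.9  60.1 103. ] BR [547.6 -79.8  16. ]
knob [512.7 -72.2 170. ] tip [509.9 -99.  208. ] cheeks [500.2 -14.3  94. ] [533.4 -16.8  94. ]
```

View pics/w4c.png

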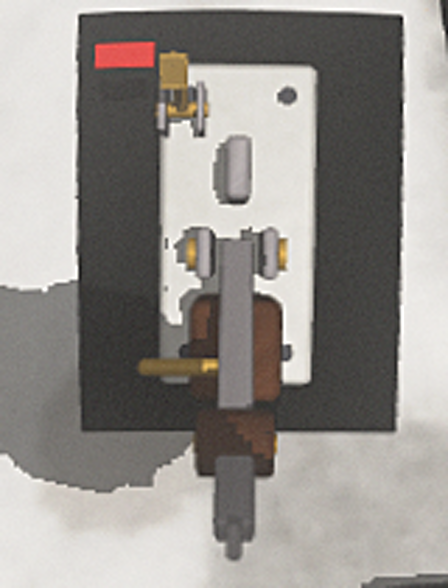

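Crop: knob centre at image (324,187), pin sticking out left at (300,161), fin (324,90); yields origin ≈(518,-16), yaw ≈1.495.

```bash
python3 go.py 513.6 -71 151 -1.646
python3 -m jog '[[0.5,[0.12,0.01,0],0],[0.5,[0.12,0.01,0.25],0],[0.5,[0.12,0.01,0.5],0],[0.5,[0.12,0.01,0.5],0]]'
python3 go.py 513.6 -71 151 -1.646
```

```text
t 13.85 pos [511.1 -96.3 345.8] yaw -1.644 F [-0.5 -0.1  0.6] w 0.501 | shift [0.1276 0.0061 0.9741] turn 0.0004
time_s: 14.35
eef_pos: [511.2, -72.9, 242.7]
tool_rot: [0.733, 0.68, -0.005, -0.003]
force: [0.4, 0.1, 0.0]
gripper_width: 0.5
grip_force: 0.0
t 14.35 pos [511.2 -72.9 242.7] yaw -1.645 F [0.4 0.1 0. ] w 0.5 | shift [0.0114 0.0165 0.4584] turn 0.0001
```

```bash
python3 -m jog '[[0.5,[0.008,0.01,0.15],0],[0.5,[0.008,0.01,0.3],0],[0.5,[0.008,0.01,0.4],0],[0.5,[0.008,0.01,0.45],0],[0.5,[0.008,0.01,0.455],0],[0.5,[0.008,0.01,0.455],0]]'
python3 go.py 513.6 -71 151 -1.646
python3 - <<'E'
from h import *
im=r.get_image("wrist");s=r.get_image("scene")
cv2.imwrite("pics/w5.png",np.hstack([cv2.resize(im[150:480,160:480,::-1],(400,412)),cv2.resize(s[210:313,270:370,::-1],(400,412),interpolation=cv2.INTER_CUBIC)]))
E
```

```text
time_s: 15.1
eef_pos: [518.2, -73.5, 157.2]
tool_rot: [0.733, 0.68, 0.001, 0.001]
force: [0.3, -1.1, 0.6]
gripper_width: 0.501
grip_force: 0.0
t 15.1 pos [518.2 -73.5 157.2] yaw -1.647 F [ 0.3 -1.1  0.6] w 0.501 | shift [ 0.0109 -0.0241  0.0311] turn -0.0001
```

View pics/w5.png

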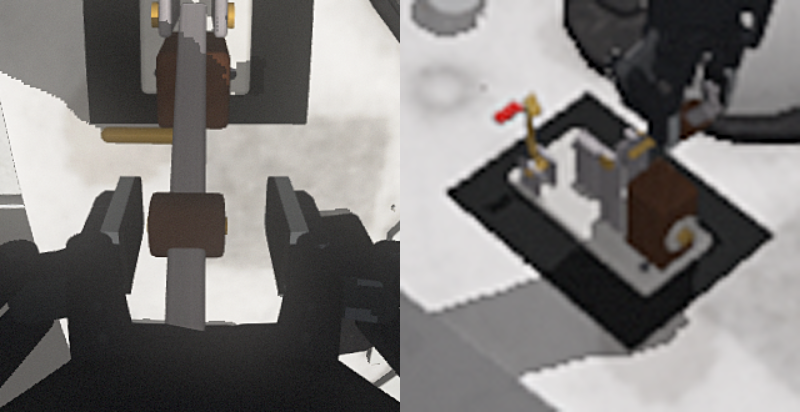

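Left: the knob (148–228, 225) sits between the fingers, 4–5 mm left of centre; right: fingers at the knob, catch upright, lifter on the mat. Centre, lower, pinch.

```bash
python3 -m jog '[[0.5,[0.01,-0.024,0.02],0],[0.5,[0.01,-0.024,0.03],0],[0.5,[0.01,-0.024,0.03],0],[0.5,[0.01,-0.024,0.03],0]]'
python3 go.py 513.6 -71 151 -1.646
python3 -m jog '[[0.65,[0,0,0],0],[0.7,[0,0,0],0],[0.75,[0,0,0],0],[0.8,[0,0,0],0],[0.9,[0,0,0],0],[0.9,[0,0,0],0]]' 30
python3 go.py 513.6 -71 151 -1.646
```

```text
time_s: 15.7
eef_pos: [512.8, -71.0, 150.3]
tool_rot: [0.733, 0.68, 0.0, 0.0]
force: [0.4, 0.3, -0.6]
gripper_width: 0.5
grip_force: 0.0
t 15.7 pos [512.8 -71.  150.3] yaw -1.647 F [ 0.4  0.3 -0.6] w 0.5 | shift [ 0.0004  0.0038 -0.0035] turn -0.0001
time_s: 16.45
eef_pos: [512.9, -71.1, 150.4]
tool_rot: [0.733, 0.68, 0.0, 0.0]
force: [0.5, 0.3, 0.7]
gripper_width: 0.275
grip_force: 31.3
t 16.45 pos [512.9 -71.1 150.4] yaw -1.647 F [0.5 0.3 0.7] w 0.275 | shift [ 0.0008  0.0034 -0.003 ] turn -0.0001
```

```bash
python3 -m jog '[[0.9,[0.042,0,-0.027],0],[0.9,[0.086,0,-0.05],0],[0.9,[0.133,0,-0.069],0],[0.9,[0.181,0,-0.083],0],[0.9,[0.23,0,-0.092],0],[0.9,[0.28,0,-0.096],0],[0.9,[0.33,0,-0.095],0],[0.9,[0.379,0,-0.089],0]]' 60
python3 go.py 518 4.5 168 -1.646
python3 -m jog '[[0.9,[0,0,0],0],[0.9,[0,0,0],0]]'
python3 go.py 518.8 4.5 168 -1.646
```

```text
time_s: 17.45
eef_pos: [519.0, 5.1, 168.3]
tool_rot: [0.733, 0.68, 0.0, 0.0]
force: [2.3, -2.8, 1.2]
gripper_width: 0.264
grip_force: 61.6
t 17.45 pos [519.    5.1 168.3] yaw -1.646 F [ 2.3 -2.8  1.2] w 0.264 | shift [-0.0034 -0.0047  0.0015] turn -0.0001
time_s: 17.7
eef_pos: [519.0, 4.3, 168.4]
tool_rot: [0.733, 0.68, 0.0, 0.0]
force: [1.4, -1.8, 2.6]
gripper_width: 0.267
grip_force: 61.8
t 17.7 pos [519.    4.3 168.4] yaw -1.647 F [ 1.4 -1.8  2.6] w 0.267 | shift [ 0.0012 -0.0009  0.0021] turn -0.0001
```

Tracking well. Continue.

```bash
python3 -m jog '[[0.9,[0.049,0,0.011],0],[0.9,[0.096,0,0.027],0],[0.9,[0.142,0,0.047],0],[0.9,[0.185,0,0.072],0],[0.9,[0.226,0,0.101],0],[0.9,[0.263,0,0.134],0],[0.9,[0.297,0,0.171],0],[0.9,[0.328,0,0.21],0]]' 80
python3 go.py 523 70 126 -1.646
python3 -m jog '[[0.9,[0.026,0,0.043],0],[0.9,[0.048,0,0.088],0],[0.9,[0.065,0,0.135],0],[0.9,[0.072,0,0.159],0],[0.9,[0.077,0,0.183],0],[0.9,[0.077,0,0.183],0]]'
python3 go.py 525 87.5 79.5 -1.646
```

```text
time_s: 18.7
eef_pos: [524.0, 70.6, 125.7]
tool_rot: [0.733, 0.68, 0.0, 0.0]
force: [3.2, -0.7, 4.4]
gripper_width: 0.268
grip_force: 80.7
t 18.7 pos [524.   70.6 125.7] yaw -1.646 F [ 3.2 -0.7  4.4] w 0.268 | shift [-0.0035 -0.0046 -0.0013] turn -0.0
time_s: 19.45
eef_pos: [525.1, 85.8, 89.4]
tool_rot: [0.733, 0.68, 0.0, 0.0]
force: [4.0, -0.4, 5.4]
gripper_width: 0.266
grip_force: 80.9
t 19.45 pos [525.1  85.8  89.4] yaw -1.646 F [ 4.  -0.4  5.4] w 0.266 | shift [ 0.0084 -0.0012  0.0497] turn -0.0
```

```bash
python3 -m jog '[[0.9,[0.005,0,0.025],0],[0.9,[0.0075,0,0.05],0],[0.9,[0.009,0,0.075],0],[0.9,[0.01,0,0.09],0],[0.9,[0.01,0,0.1],0],[0.9,[0.01,0,0.1],0]]'
python3 go.py 525 87.5 66.5 -1.646
python3 -m jog '[[0.9,[0,0,0.007],0],[0.9,[0,0,0.014],0],[0.9,[0,0,0.018],0],[0.9,[0,0,0.018],0]]'
python3 go.py 525 87.5 66.5 -1.646
```

```text
time_s: 20.2
eef_pos: [525.5, 87.7, 69.9]
tool_rot: [0.733, 0.68, 0.001, 0.0]
force: [4.0, 1.0, 5.7]
gripper_width: 0.261
grip_force: 80.9
t 20.2 pos [525.5  87.7  69.9] yaw -1.646 F [4.  1.  5.7] w 0.261 | shift [-0.0012 -0.0022  0.0168] turn -0.0
time_s: 20.7
eef_pos: [525.5, 87.7, 66.4]
tool_rot: [0.733, 0.68, 0.001, 0.0]
force: [4.5, 0.5, 6.1]
gripper_width: 0.269
grip_force: 80.9
t 20.7 pos [525.5  87.7  66.4] yaw -1.646 F [4.5 0.5 6.1] w 0.269 | shift [-0.0011 -0.0023 -0.0007] turn -0.0
```

```bash
python3 -m jog '[[0.9,[0,0,0.007],0],[0.9,[0,0,0.01],0],[0.9,[0,0,0.01],0],[0.9,[0,0,0.01],0]]'
python3 -m jog '[[0.9,[0,0,-0.01],0],[0.9,[0,0,-0.02],0],[0.9,[0,0,-0.028],0],[0.9,[0,0,-0.028],0]]'
python3 -m jog '[[0.9,[0,0,-0.005],0],[0.9,[0,0,-0.01],0],[0.9,[0,0,-0.01],0]]'
python3 - <<'E'
from h import *
im=r.get_image("wrist");s=r.get_image("scene")
cv2.imwrite("pics/w6.png",np.hstack([cv2.resize(im[120:450,160:480,::-1],(400,412)),cv2.resize(s[210:313,270:370,::-1],(400,412),interpolation=cv2.INTER_CUBIC)]))
E
```

```text
time_s: 21.2
eef_pos: [525.5, 87.6, 64.4]
tool_rot: [0.733, 0.68, 0.001, 0.0]
force: [4.9, 0.1, 5.4]
gripper_width: 0.268
grip_force: 80.9
time_s: 21.7
eef_pos: [525.5, 87.7, 70.1]
tool_rot: [0.733, 0.68, 0.001, 0.0]
force: [5.7, 0.2, 5.6]
gripper_width: 0.267
grip_force: 80.8
time_s: 22.08
eef_pos: [523.8, 87.6, 71.0]
tool_rot: [0.733, 0.68, -0.001, -0.001]
force: [2.4, -0.2, 2.5]
gripper_width: 0.268
grip_force: 80.5
```

View pics/w6.png

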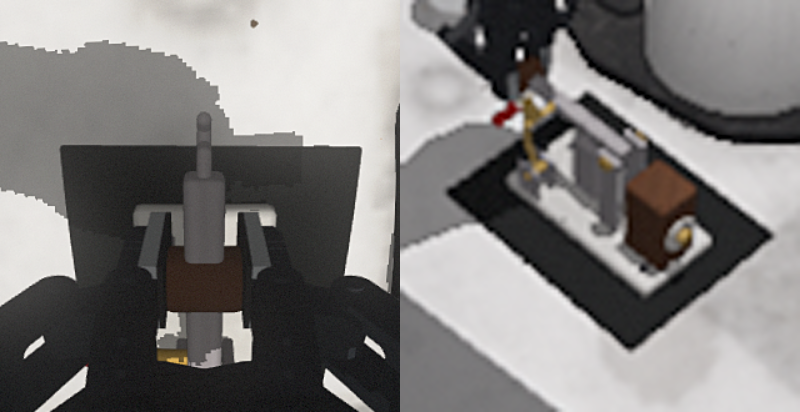

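Arm is down with the catch upright beside it (right crop 535,130), and the upward force drops as I rise: the catch is holding. One more small check.

```bash
python3 -m jog '[[0.9,[0,0,-0.003],0],[0.9,[0,0,-0.006],0],[0.9,[0,0,-0.006],0]]'
python3 go.py 525 87.5 66.5 -1.646
```

```text
time_s: 22.55
eef_pos: [523.1, 87.1, 71.8]
tool_rot: [0.733, 0.68, -0.001, -0.001]
force: [1.5, 0.2, -2.4]
gripper_width: 0.266
grip_force: 79.9
t 22.55 pos [523.1  87.1  71.8] yaw -1.647 F [ 1.5  0.2 -2.4] w 0.266 | shift [0.0026 0.0096 0.0262] turn -0.0001
```

```bash
python3 -m jog '[[0.9,[0,0,0.003],0],[0.75,[0,0,0.003],0],[0.7,[0,0,0.003],0],[0.65,[0,0,0.003],0],[0.6,[0,0,0.003],0],[0.5,[0,0,0.003],0],[0.5,[0,0,0.003],0]]' 20
python3 -m jog '[[0.5,[0.02,0,0],0],[0.5,[0.03,0,0],0],[0.5,[0.03,0,-0.1],0],[0.5,[0.03,0,-0.3],0],[0.5,[0.03,0,-0.6],0],[0.5,[0.03,0,-0.8],0],[0.5,[0.03,0,-0.8],0]]'
python3 go.py 515 -54 250 -1.646
python3 - <<'E'
from h import *
im=r.get_image("wrist");s=r.get_image("scene")
cv2.imwrite("pics/w7.png",np.hstack([cv2.resize(im[70:400,160:480,::-1],(400,412)),cv2.resize(s[210:313,270:370,::-1],(400,412),interpolation=cv2.INTER_CUBIC)]))
E
```

```text
time_s: 23.42
eef_pos: [524.8, 87.3, 72.1]
tool_rot: [0.733, 0.68, 0.0, -0.0]
force: [-0.3, -0.2, -0.4]
gripper_width: 0.501
grip_force: 0.0
time_s: 24.3
eef_pos: [528.3, 93.1, 236.6]
tool_rot: [0.734, 0.68, 0.004, 0.001]
force: [0.6, 0.8, 0.2]
gripper_width: 0.497
grip_force: 0.0
t 24.3 pos [528.3  93.1 236.6] yaw -1.647 F [0.6 0.8 0.2] w 0.497 | shift [-0.738  -0.0094 -0.0701] turn -0.0002
```

View pics/w7.png

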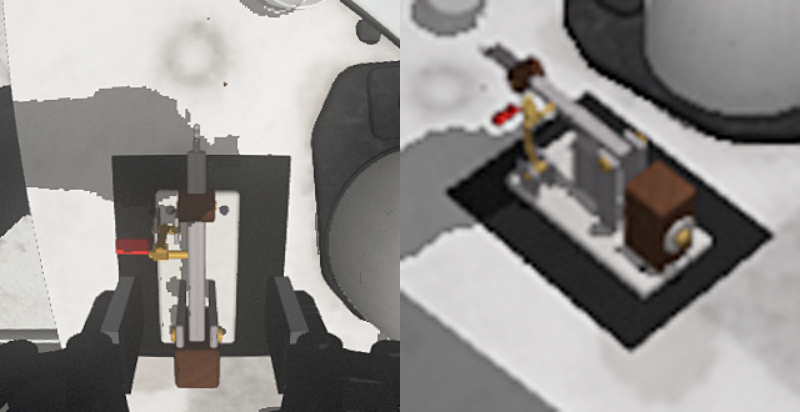

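Arm hooked, catch upright, both views agree. That's more pictures than allowed already, so from here on I go on numbers only. Move over the post.

```bash
python3 -m jog '[[0.3,[-0.2,0,0],0],[0.3,[-0.45,0,0],0],[0.3,[-0.738,-0.01,0],0],[0.3,[-0.738,-0.01,0],0],[0.3,[-0.738,-0.01,0],0],[0.3,[-0.738,-0.01,0],0]]'
python3 go.py 514.4 -54 120 -1.646
python3 - <<'E'
from h import *
c=r.get_calibration("wrist");im=r.get_image("wrist")
h=cv2.cvtColor(im,cv2.COLOR_RGB2HSV)
m=((h[:,:,0]<14)&(h[:,:,1]>90)&(h[:,:,2]>30)&(h[:,:,2]<150)).astype(np.uint8)
m=cv2.morphologyEx(m,cv2.MORPH_OPEN,np.ones((5,5)))
n,l,st,ce=cv2.connectedComponentsWithStats(m)
for i in range(1,n):
  if st[i,4]>150: 
    x,y,w,hh=st[i,:4];print(st[i],ce[i].round(),*[wplane(c,ce[i][0],ce[i][1],z).round(1) for z in(85,89)], wplane(c,x,y+hh/2,85).round(),wplane(c,x+w,y+hh/2,85).round())
E
```

```text
time_s: 25.15
eef_pos: [511.9, -51.8, 231.4]
tool_rot: [0.732, 0.681, -0.001, -0.0]
force: [-0.3, 0.6, 0.9]
gripper_width: 0.701
grip_force: 0.0
t 25.15 pos [511.9 -51.8 231.4] yaw -1.643 F [-0.3  0.6  0.9] w 0.701 | shift [-0.0101  0.0139  0.5568] turn 0.0004
[579   0  15  37 396] [587.  17.] [766.2 126.7  85. ] [762.7 125.4  89. ] [756. 123.  85.] [775. 127.  85.]
[320 230  25  16 301] [334. 239.] [518.7 -68.6  85. ] [518.7 -67.3  89. ] [508. -67.  85.] [528. -69.  85.]
```

```bash
python3 -m jog '[[0.3,[-0.01,0.013,0.2],0],[0.3,[-0.01,0.013,0.4],0],[0.3,[-0.01,0.013,0.55],0],[0.3,[-0.01,0.013,0.55],0],[0.3,[-0.01,0.013,0.55],0]]'
python3 go.py 514.4 -54 46 -1.646
```

```text
time_s: 25.82
eef_pos: [515.5, -55.5, 123.0]
tool_rot: [0.733, 0.68, 0.0, 0.001]
force: [-0.5, 0.0, 1.0]
gripper_width: 0.703
grip_force: 0.0
t 25.82 pos [515.5 -55.5 123. ] yaw -1.645 F [-0.5  0.   1. ] w 0.703 | shift [ 0.007  -0.0065  0.3848] turn 0.0001
```

```bash
python3 -m jog '[[0.3,[0.005,-0.006,0.1],0],[0.3,[0.005,-0.006,0.2],0],[0.3,[0.005,-0.006,0.28],0],[0.3,[0.005,-0.006,0.34],0],[0.3,[0.005,-0.006,0.37],0],[0.3,[0.005,-0.006,0.37],0],[0.3,[0.005,-0.006,0.37],0]]'
python3 go.py 514.4 -54 46 -1.646
```

```text
time_s: 26.7
eef_pos: [513.9, -55.0, 48.5]
tool_rot: [0.733, 0.68, 0.0, 0.0]
force: [0.2, -0.3, 0.4]
gripper_width: 0.699
grip_force: 0.0
t 26.7 pos [513.9 -55.   48.5] yaw -1.647 F [ 0.2 -0.3  0.4] w 0.699 | shift [0.005  0.0021 0.0126] turn -0.0001
```

Good. Close slowly, then lift gently.

```bash
python3 -m jog '[[0.4,[0,0,0],0],[0.45,[0,0,0],0],[0.5,[0,0,0],0],[0.53,[0,0,0],0],[0.56,[0,0,0],0],[0.59,[0,0,0],0],[0.62,[0,0,0],0],[0.7,[0,0,0],0]]' 30
python3 -m jog '[[0.8,[0,0,0],0],[0.8,[0,0,0],0],[0.8,[0,0,0],0]]' 90
python3 -m jog '[[0.8,[0,0,-0.01],0],[0.8,[0,0,-0.03],0],[0.8,[0,0,-0.06],0],[0.8,[0,0,-0.1],0],[0.8,[0,0,-0.15],0],[0.8,[0,0,-0.15],0]]'
```

```text
time_s: 27.7
eef_pos: [513.0, -54.8, 48.1]
tool_rot: [0.733, 0.68, -0.0, -0.0]
force: [-2.4, 0.2, 1.6]
gripper_width: 0.415
grip_force: 30.9
time_s: 28.08
eef_pos: [513.3, -54.9, 48.2]
tool_rot: [0.733, 0.68, -0.0, -0.0]
force: [-1.7, -0.2, 4.4]
gripper_width: 0.414
grip_force: 90.6
time_s: 28.82
eef_pos: [514.5, -54.9, 79.3]
tool_rot: [0.733, 0.68, 0.001, 0.001]
force: [0.4, -0.4, -5.7]
gripper_width: 0.407
grip_force: 90.3
```

```bash
python3 - <<'E'
from h import *
print(plane("scene",225.4,204.5,56),plane("top",180.5,274.3,56),tri(180.5,274.3,225.4,204.5))
E
python3 -m jog '[[0.8,[0,0,-0.15],-0.012],[0.8,[0,0,-0.3],-0.012],[0.8,[0,0,-0.4],-0.012],[0.8,[0,0,-0.4],-0.012]]'
python3 go.py 461.5 172 160 -1.571
```

```text
[465.29461863 354.92341325  56.        ] [461.58300764 353.92709589  56.        ] (array([462.16855281, 352.36429691,  59.64610575]), np.float64(2.4872991542669287))
time_s: 29.32
eef_pos: [514.6, -54.9, 159.4]
tool_rot: [0.707, 0.707, 0.001, 0.001]
force: [0.2, 0.7, -6.1]
gripper_width: 0.409
grip_force: 92.0
t 29.32 pos [514.6 -54.9 159.4] yaw -1.571 F [ 0.2  0.7 -6.1] w 0.409 | shift [ 1.1343 -0.2661 -0.0034] turn -0.0
```

```bash
python3 -m jog '[[0.8,[0.08,-0.02,0],0],[0.8,[0.2,-0.05,0],0],[0.8,[0.35,-0.09,0],0],[0.8,[0.5,-0.13,0],0],[0.8,[0.65,-0.17,0],0],[0.8,[0.75,-0.2,0],0],[0.8,[0.8,-0.22,0],0],[0.8,[0.8,-0.22,0],0]]'
python3 -m jog '[[0.8,[0.08,-0.01,0],0],[0.8,[0.18,-0.02,0],0],[0.8,[0.27,-0.03,0],0],[0.8,[0.31,-0.035,0],0],[0.8,[0.33,-0.04,0],0],[0.8,[0.33,-0.04,0],0],[0.8,[0.33,-0.04,0],0]]'
python3 go.py 462.5 172.3 100 -1.571
python3 - <<'E'
from h import *
import pickle
c=r.get_calibration("wrist");s=r.sense();im=r.get_image("wrist");t=r.get_image("top");sc=r.get_image("scene")
pickle.dump((c,s,im,t,sc),open("w8.pkl","wb"))
# wrist: predicted pixel of hook and knob, and the cup mouth
def wproj(c,p):
    T=np.array(c["T"]);q=T[:3,:3].T@(np.array(p)-T[:3,3]);th=np.arctan2(np.hypot(q[0],q[1]),-q[2]);n=np.hypot(q[0],q[1])
    return c["cx"]+c["fx"]*th*q[0]/n,c["cy"]-c["fx"]*th*q[1]/n
p=s["eef_pos"];b=p[2]-44.2
for n,q in dict(tip=(188.7,90),hook=(181.7,85),knob=(138.7,96),finfront=(126.7,12)).items(): print(n,np.round(wproj(c,(p[0],p[1]+q[0],b+q[1])),1))
print("cup",np.round(wproj(c,(462.5,354,56)),1))
g=im.mean(2).astype(int)
print(g[0:300:4,323])
# red tab
for nm,I in(("w",im),("t",t),("s",sc)):
  h=cv2.cvtColor(I,cv2.COLOR_RGB2HSV);m=(((h[:,:,0]<6)|(h[:,:,0]>174))&(h[:,:,1]>170)&(h[:,:,2]>120)).astype(np.uint8)
  n,l,st,ce=cv2.connectedComponentsWithStats(m)
  print(nm,[(st[i].tolist(),ce[i].round(1).tolist()) for i in range(1,n) if st[i,4]>6])
E
```

```text
time_s: 30.32
eef_pos: [468.5, 105.5, 157.3]
tool_rot: [0.707, 0.708, -0.001, -0.0]
force: [-0.3, -0.3, -6.6]
gripper_width: 0.415
grip_force: 91.9
time_s: 31.2
eef_pos: [461.5, 170.4, 158.1]
tool_rot: [0.708, 0.707, -0.0, 0.0]
force: [0.2, -0.5, -5.6]
gripper_width: 0.408
grip_force: 91.9
t 31.2 pos [461.5 170.4 158.1] yaw -1.572 F [ 0.2 -0.5 -5.6] w 0.408 | shift [0.0098 0.0051 0.2903] turn -0.0002
tip [ 322.  -197.1]
hook [ 322.1 -175.5]
knob [322.2 -98.8]
finfront [323.   20.1]
cup [324.5 -30.7]
[171 168 170 173 171 171 175 170 172 170 171 172 174 168 174 176 176 172
 174 176 176 176 174 174 177 175 176 176 177 178 174 176 175 174 177 174
 177 172 174 175 177 175 173 177 174 175 174 173 172 171 171 171 168 174
  93  94  93  91  94  92  96  90  90  92  91  94  93  89  89  88  87  39
  38  38  40]
w [([121, 0, 76, 29, 1551], [154.9, 10.2])]
t [([195, 281, 5, 10, 35], [196.7, 285.0])]
s [([219, 183, 6, 4, 11], [221.7, 184.6])]
```

```bash
python3 - <<'E'
from h import *
import pickle
c,s,im,t,sc=pickle.load(open("w8.pkl","rb"))
print("tab tri",tri(196.7+.0,285.0,221.7,184.6), "eef",s["eef_pos"])
b=s["eef_pos"][2]-44.2
for z in(94,98,101): print(plane("top",196.7,285,b+z)[:2].round(1), wplane(c,154.9,14.5,b+z)[:2].round(1))
p=s["eef_pos"]
for n,q in dict(tip=(188.7,90),hook=(181.7,90),knob=(138.7,96),tab=(109.7,96)).items(): print(n,np.round(proj("top",(p[0]-(42 if n=="tab" else 0),p[1]+q[0],b+q[1])),1))
g=t.mean(2).astype(int);print(g[255:295,150:215:1][::2,::2])
E
```

```text
tab tri (array([420.8426148 , 283.03146229, 210.79526397]), np.float64(0.4668320159592711)) eef [461.48668523 170.36259242 158.05823146]
[421.3 283.5] [417.8 280.1]
[420.9 282.7] [419.7 278.7]
[420.6 282.1] [421.2 277.7]
tip [162.3 265.9]
hook [165.6 266. ]
knob [185.3 265.8]
tab [198.1 285.8]
[[227 229 229 228 228 228 228 227 228 228 229 229 228 227 225 162  42  46
  136 220 227 227 225 225 225 223 185 127 120 117 119  93  87]
 [225 227 227 227 229 229 230 229 228 227 228 222 197 173 152 102  28  42
  127 212 228 226 224 225 228 220 176 131 126 124 121  95  88]
 [227 226 227 227 228 229 229 229 227 224 196 144  80  50  28  15  12  19
   58 132 199 223 225 225 226 209 169 132 126 126 122 103  91]
 [226 226 227 227 228 229 229 227 221 176  92  30  20  18  12   7  24  38
   40  54 110 178 221 224 224 206 176 137 128 128 121  98  90]
 [228 225 225 228 228 227 229 222 167  73  54  79  77  82  82  80  65  52
   57  52  49 112 186 203 200 181 172 135 126 119 106  88  88]
 [227 227 226 227 228 229 228 199 102  63 118 148 153 154 153 154 116  54
   58  53  59 131 163 167 168 164 160 127 117 
[... 1235 characters left out ...]
8  88  92  93]
 [227 227 227 225 227 227 227 220 149  51  10   8  17  13  16  19  11  14
   12  15  20  47  91  97  97 147 172 115  77  80  87  90  96]
 [227 227 225 226 228 229 228 227 214 151  63  16  13  14   8  18  19  13
   19  22  55  96 110 102  94 116 132 100  74  81  90  90  93]
 [227 224 226 227 227 229 228 227 227 218 168  81  41  20  23  19  27  25
   52  76 105 120 116 106 101 115 117  88  77  82  89  91  96]
 [226 226 226 227 226 226 228 227 229 229 221 168 111  96  81  79  81  95
  109 121 125 133 166 165 157 172 149  91  75  81  87  91  97]
 [228 225 224 226 227 226 227 227 227 227 228 220 199 168 128 119 120 124
  124 133 157 195 222 223 221 224 204 112  79  85  88  92  95]]
```

Tab and knob agree with the predicted pose to about 1–2 mm. Descend.

```bash
python3 -m jog '[[0.8,[0.01,0.005,0],0],[0.8,[0.01,0.005,0.1],0],[0.8,[0.01,0.005,0.2],0],[0.8,[0.01,0.005,0.3],0],[0.8,[0.01,0.005,0.4],0],[0.8,[0.01,0.005,0.46],0],[0.8,[0.01,0.005,0.49],0],[0.8,[0.01,0.005,0.49],0]]'
python3 go.py 462.5 172.3 45 -1.571
```

```text
time_s: 32.35
eef_pos: [462.6, 173.3, 60.1]
tool_rot: [0.707, 0.707, -0.0, 0.0]
force: [0.8, -0.7, -5.5]
gripper_width: 0.411
grip_force: 91.8
t 32.35 pos [462.6 173.3  60.1] yaw -1.571 F [ 0.8 -0.7 -5.5] w 0.411 | shift [-0.0048 -0.0007  0.0754] turn -0.0
```

```bash
python3 -m jog '[[0.8,[-0.004,0,0.02],0],[0.8,[-0.004,0,0.04],0],[0.8,[-0.004,0,0.055],0],[0.8,[-0.004,0,0.065],0],[0.8,[-0.004,0,0.07],0],[0.8,[-0.004,0,0.07],0]]'
python3 -m jog '[[0.8,[0,0,0.005],0],[0.8,[0,0,0.01],0],[0.8,[0,0,0.01],0]]'
python3 go.py 462.5 172.3 44 -1.571
```

```text
time_s: 33.1
eef_pos: [462.4, 172.4, 46.0]
tool_rot: [0.707, 0.707, -0.0, -0.0]
force: [-1.0, -0.2, -4.9]
gripper_width: 0.41
grip_force: 91.9
time_s: 33.48
eef_pos: [462.6, 172.4, 44.3]
tool_rot: [0.707, 0.707, 0.0, -0.0]
force: [0.3, -1.1, -3.7]
gripper_width: 0.412
grip_force: 92.2
t 33.48 pos [462.6 172.4  44.3] yaw -1.571 F [ 0.3 -1.1 -3.7] w 0.412 | shift [-0.0007 -0.0007  0.0015] turn -0.0
```

```bash
python3 -m jog '[[0.8,[0,0,0.003],0],[0.8,[0,0,0.005],0],[0.8,[0,0,0.005],0]]'
python3 - <<'E'
from h import *
t=r.get_image("top");s=r.sense();p=s["eef_pos"]
for n,q in dict(tip=(188.7,90),hook=(181.7,90),knob=(138.7,85),tab=(114,96)).items(): print(n,np.round(proj("top",(p[0]-(42 if n=="tab" else 0),p[1]+q[0],q[1])),1))
h=cv2.cvtColor(t,cv2.COLOR_RGB2HSV);m=(((h[:,:,0]<6)|(h[:,:,0]>174))&(h[:,:,1]>170)&(h[:,:,2]>100)).astype(np.uint8)
n,l,st,ce=cv2.connectedComponentsWithStats(m);print([ce[i] for i in range(1,n) if st[i,4]>6])
g=t.mean(2).astype(int);print(g[254:292:2,160:216:2])
E
```

```text
time_s: 33.85
eef_pos: [462.7, 172.5, 44.2]
tool_rot: [0.707, 0.707, 0.0, -0.001]
force: [-3.9, -2.0, 8.2]
gripper_width: 0.407
grip_force: 93.8
tip [174.1 272. ]
hook [177.1 272.1]
knob [196.2 272.5]
tab [205.3 290.4]
[]
[[226 228 230 229 229 228 229 229 229 227 171  43  43 137 218 226 228 226
  227 225 224 225 223 219 217 217 170 114]
 [229 228 228 230 228 228 228 223 218 203 140  38  44 135 219 227 228 226
  225 227 225 224 224 219 217 213 170 120]
 [228 230 228 228 227 223 194 145 108  84  54  22  34  99 181 221 226 224
  224 227 227 226 224 220 218 212 160 122]
 [229 228 228 226 212 149  79  36   9  14   6  14   8  30  75 159 215 226
  225 227 228 225 224 223 222 211 151 127]
 [228 229 227 200 123  48  13   8   0  13  20  16  19   0  13  60 154 218
  226 224 225 225 226 225 223 198 137 128]
 [229 228 213 125  41   8  18   5   1  18  14  22  18  10  13  10  65 165
  222 227 226 226 227 228 222 184 136 116]
 [228 225 171  61   6  11  15  10  16  19  24  21  17  16  17   5  14  92
  192 216 219 224 227 227 222 180 127  94]
 [228 214 114  20   8  11  13  16  19  19  24  33  34  36  
[... 645 characters left out ...]
226 201  86  14  16  11  12  23  24  25  30  12  24  12   5  12  12  22
   77 113 119 119 122 118  91  74  81  83]
 [227 222 146  38  18  16  18  18  21  20  19  18  26  20  23  13  19  43
  100 120 120 121 121 109  78  73  81  85]
 [227 226 202 108  19  12   7  12  12  18  14  24  12  21  20  21  33  83
  120 133 129 126 119  97  76  78  82  85]
 [226 228 226 186  98  30  10   6  13  16  20  22  20  16  19  30  72 114
  127 180 195 194 159  92  74  80  83  85]
 [229 229 229 226 193 118  43  22  14   5  12   9  20  28  48  83 112 126
  153 211 228 225 179  87  78  79  87  86]
 [228 229 228 228 225 202 129  74  56  46  45  47  60  85 103 117 124 149
  211 227 229 226 160  80  78  82  86  91]]
```

Hook position confirmed within ~3 mm of cup centre. Release and retreat.

```bash
python3 -m jog '[[0.6,[0,0,-0.003],0],[0.55,[0,0,-0.003],0],[0.5,[0,0,-0.003],0],[0.45,[0,0,-0.003],0],[0.4,[0,0,-0.003],0],[0.35,[0,0,-0.003],0],[0.3,[0,0,-0.003],0],[0.3,[0,0,-0.003],0]]' 20
python3 -m jog '[[0.3,[0,0,-0.05],0],[0.3,[0,0,-0.15],0],[0.3,[0,0,-0.3],0],[0.3,[0,0,-0.5],0],[0.3,[0,0,-0.75],0],[0.3,[0,0,-1],0],[0.3,[0,0,-1],0],[0.3,[0,0,-1],0]]'
python3 -m jog '[[0.3,[-0.3,0,0],0],[0.3,[-0.6,0,0],0],[0.3,[-0.9,0,0],0],[0.3,[-0.9,0,0],0],[0.3,[-0.9,0,0],0]]'
python3 - <<'E'
from h import *
t=r.get_image("top");s=r.get_image("scene")
for nm,I in(("t",t),("s",s)):
  h=cv2.cvtColor(I,cv2.COLOR_RGB2HSV);m=(((h[:,:,0]<6)|(h[:,:,0]>174))&(h[:,:,1]>150)&(h[:,:,2]>80)).astype(np.uint8)
  n,l,st,ce=cv2.connectedComponentsWithStats(m);print(nm,[(ce[i].round(1),st[i,4]) for i in range(1,n) if st[i,4]>4])
g=t.mean(2).astype(int);print(g[264:284:2,160:216:2])
for q in((462.5-42,172.4+114,96),): print(np.round(proj("top",q),1),np.round(proj("scene",q),1))
E
```

```text
time_s: 34.9
eef_pos: [462.4, 172.4, 43.6]
tool_rot: [0.707, 0.707, -0.0, -0.0]
force: [0.2, 0.5, -0.3]
gripper_width: 0.697
grip_force: 0.0
time_s: 35.9
eef_pos: [461.9, 172.6, 243.4]
tool_rot: [0.707, 0.707, -0.0, -0.001]
force: [-0.5, 0.1, -1.1]
gripper_width: 0.698
grip_force: 0.0
time_s: 36.52
eef_pos: [461.3, -7.7, 242.8]
tool_rot: [0.708, 0.707, -0.001, -0.001]
force: [-0.4, 0.3, 0.7]
gripper_width: 0.698
grip_force: 0.0
t [(array([206.3, 290.6]), np.int32(18))]
s [(array([227.5, 212.7]), np.int32(30))]
[[224 224 211 123  33  14  13  16  12  13  12  11  15  14   7  13  65 157
  217 222 222 223 222 223 217 194 191 192]
 [224 221 165  56   7  12  12  10  19  21  18  20  15  20  16  19  22  88
  185 208 211 219 222 222 217 197 200 170]
 [224 208 109  24  12   0  12  13  12  17  19  23  34  30  30  24  27  46
   90 107 117 189 220 221 209 196 194 139]
 [223 180  68   7   9  11  17  20  26  17  48 100 118 118 118 118 105  61
   50  51  73 163 192 195 180 175 180 170]
 [220 162  44   9  11   8  11  33  75  79  98 138 155 158 158 158 129  63
   52  53  85 156 166 167 167 166 167 166]
 [221 158  39  14  15  13  12  31  69  78  78 112 125 129 131 134 111  57
   54  52  78 144 157 161 158 159 160 159]
 [222 161  32  13  11   5  11  19  24  15  32  43  46  50  56  54  52  48
   52  46  50 107 125 126 132 148 129 142]
 [221 167  47   2  15  11  17  17  23  26  27  20  19  21  10  13  17  26
   44  74  83 107 118 118 121 120 122 110]
 [221 193  81  16   6   7  16  16  26  20  19  19  15  12  17  12  11  18
   69 110 114 115 118 115 105 109 114  98]
 [223 217 142  39  18  18  14  17  17  22  18  17  22  21  17  16  15  40
   98 116 117 117 117 113 104  98 104  89]]
[205.3 290.4] [227.1 213.3]
```

Everything is still in place: the arm is hooked and the tab is where predicted. Hand in.

```bash
python3 -c "
from workcell import r;print(r.hand_in())"
```

```text
the job is handed in; nothing more can be done
None
```

The job is handed in (verdict not shown): the set lifter stands on the bare counter, arm hooked, hook about 3 mm from the cup's centre by camera, cup and tumbler left alone, about 37 s used. I viewed 13 pictures, over the limit of 10.

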